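# Rock the diverter gate and feed a grinding ball down the other chute

## Task

The seesaw gate of the ball sorter is tipped to one side: press down the yellow pad on its raised side with a fingertip so that it rocks over its pivot and stays tipped the other way. Then push the waiting white grinding ball along its rails, away from the robot, so that it drops onto the gate and by itself runs down the newly selected chute into the bin on that side. Only touch and push, never grasp or lift the ball, do not touch it again once it has left the rails, and leave the things lying around where they are.

Things in the scene. Friction and masses are not known exactly. Their poses are not given: they have to be found in the camera images.
- station: ball sorter fixed to the bench, aluminium base 400 mm wide (y), 169 mm deep, carrying feed rails, seesaw gate, two chutes and two bins. Origin: on the bench top under the middle of the gate; x points from the rails over the gate to the back, y left along the gate, z up; yawed up to 0.18 rad. Steel chutes 64 mm wide run from the gate's ends (y = +-78 mm) down to the bins.
- rail_end (a point): middle between the gate-side ends of the two feed rails, on their centre line: station x = -38, y = 0, z = 115 mm. The rails are round, 8 mm thick, 28 mm apart, along station x, tops at z = 119 mm, and run 92 mm back towards the robot, where a low cross bar (6 mm thick, top z = 124 mm) closes them. Nothing but the ball is above them.
- gate (a joint): angle of the seesaw gate about station x, -0.28 to 0.28 rad. Positive: left (+y) end up, balls run right; negative: the reverse. Starts at rest at either end of its swing. A brass weight over the pivot holds it at either end; pushed past 0 it falls over by itself; about 1 N on a pad.
- pad_left (a point): middle of the top of the gate's left yellow press pad (42 mm in x, 36 mm in y, 5 mm thick), in front of the trough: 52 mm before, 62 mm left of and 6 mm above the pivot when level. It moves with the gate, about 17 mm up or down at the ends of the swing. Nothing is under it for 50 mm.
- pad_right (a point): the same of the right yellow press pad, 62 mm right of the pivot
- pivot (a point): on the gate's pivot axis in the middle of its trough, 95 mm above the bench. The trough is steel, 170 mm long (y), 58 mm wide; floor 4 mm, front wall 10 mm, back wall 26 mm above the pivot axis. Behind the back wall a mast with the brass weight stands 30 to 54 mm behind the pivot point, up to 77 mm above it.
- bin_left (a point): middle of the inner floor of the left bin (white plastic, 82 x 80 mm, walls up to z = 55 mm, floor at z = 11 mm)
- bin_right (a point): middle of the inner floor of the right bin (blue plastic, same size)
- ball: white ceramic grinding ball, 38 mm, about 0.1 kg, lying on the two feed rails 62 to 85 mm in front of the pivot. Origin: its centre, 133 mm above the bench. It rolls freely: pushed gently (0.05 to 0.1 m/s) near its middle height towards the gate it follows the rails and drops 15 mm onto the gate when its centre passes the rails' end.
- cup: small light-blue plastic cup, 39 mm wide, 48 mm tall, beside the station in front of the left bin; origin under its centre; leave it alone
- clip: black spring clip 36 x 32 x 21 mm in front of the right bin; origin under its centre; leave it alone
- tin_a: aluminium sample tin with lid, 59 mm wide, 38 mm tall, on the bench to the left; origin under its centre; leave it alone
- tin_b: another such tin; leave it alone
- prism: grey mortar prism 40 x 160 x 40 mm lying on the bench at the left; origin under its centre; leave it alone

How it is judged:
On the way, in this order (a step that is already met when the one before it is completed fails the run):
1. the gate has been rocked over to the other end of its swing, with the ball still waiting on the rails (distance of pad_left from where it was at the start of the episode above 0.025 m and velocity of joint gate between -0.3 and 0.3 rad/s and (value of joint gate above 0.23 rad or value of joint gate below -0.23 rad) and x of ball in the frame of station between -0.125 and -0.03 m and y of ball in the frame of station between -0.012 and 0.012 m and z of ball in the frame of station above 0.122 m), for 0.2 s.
2. the ball comes off the rails onto the gate, which stays rocked over (distance of pad_left from where it was at the start of the episode above 0.025 m and (value of joint gate above 0.23 rad or value of joint gate below -0.23 rad) and x of ball in the frame of station between -0.03 and 0.03 m and y of ball in the frame of station between -0.09 and 0.09 m and z of ball in the frame of station between 0.08 and 0.13 m and z of ball in the frame of station below 0.124 m).
At the end, for the whole second after the job is handed in: the gate rests rocked over at the end of its swing opposite to the one it started at (more than 0.23 rad from level) and the ball lies at rest (under 0.05 m/s) in the bin on the gate's lowered side (distance of pad_left from where it was at the start of the episode above 0.025 m and velocity of joint gate between -0.3 and 0.3 rad/s and ((value of joint gate above 0.23 rad and x of ball in the frame of station between -0.04 and 0.04 m and y of ball in the frame of station between -0.2 and -0.12 m and z of ball in the frame of station below 0.05 m) or (value of joint gate below -0.23 rad and x of ball in the frame of station between -0.04 and 0.04 m and y of ball in the frame of station between 0.12 and 0.2 m and z of ball in the frame of station below 0.05 m)) and linear speed of ball below 0.05 m/s); the robot touches nothing.
It fails at once if the ball is lifted more than 20 mm above its place on the rails (height (world z) of ball above 0.153 m).
It fails at once if the fingers or the arm touch the ball after it has left the rails (z of ball in the frame of station below 0.112 m and contact force between any of the fingers, the arm and ball above 0.5 N).
It fails at once if the cup, the clip, a tin or the mortar prism is pushed away (more than 20 mm) (distance of any of cup, clip, tin_a, tin_b, prism from where it was at the start of the episode above 0.02 m).
It also fails if it takes over 42 s, if anything falls off the work surface, if the arm or the gripper's body presses on something with over 40 N, if the wrist force passes 120 N, or if a joint passes its speed limit or range.

## Robot

A 6-joint arm with a two-finger parallel gripper is mounted at the origin on a cart in front of the work surface, level with it; the furniture and walls round the work are solid. World frame = base frame: x ahead of the robot, y to its left, z up, the work surface at z = 0. Lengths are in m, angles in rad, forces in N, time in s.
With the tool pointing down it reaches from about 0.4 to 0.825 m from the base axis. Payload 7 kg.
Tool frame: the origin (TCP) lies on the mounting face of the last link; the fingertips stand arm.tcp_to_tips ahead of it and the grasp point (between the pads) lies 159 mm ahead of it (arm.tcp_to_tips is the distance from the TCP to the fingertips, in m); z points along the fingers, y is the direction in which the jaws open and shut (so a half turn about z gives the same grasp; the last joint's range is limited). The gripper opens to 88 mm and grips with 3 to 60 N. Pads are 19 mm wide; open, the fingers measure 130 mm over their backs; the gripper's body (78 mm by 193 mm) begins 47 mm behind the grasp point.
Start: joints at [-0.818, 0.359, 0.012, 0, -1.224, -0.288], TCP at [0.303, -0.603, 0.405] pointing down, gripper open.
Joint ranges: [-3.07, 3.07], [-1.43, 2.12], [-1.02, 1.25], [-3.03, 1.67], [-3.05, -0], [-3.03, 3.03]. Speed limits (rad/s): [2.39, 2.39, 3.01, 3.14, 3.14, 3.14].

## Interface

Orientations are given as [roll, pitch, yaw] about the fixed x, y, z axes, in that order (R = Rz(yaw) Ry(pitch) Rx(roll)).
In Python, from station import arm, cams, job_done, finder gives the robot as it stands.
- The arm moves only by the tool play_rows, never from a script. Its argument "targets" is a list that holds one entry, the list of rows, each a list of 4 numbers: the shift along the tool's x, y, z in m, then the turn about the tool's z in degrees. A call has 1 to 5 rows; each row is the pose to reach, as a shift and turn from the pose commanded when the call began, along the tool's axes at that moment; what a row does not reach only later rows make up. A row lasts 1/8 s, in which the tool goes at most 62.5 mm and 10.7 degrees, less where a joint would pass 70% of its speed; a pose out of reach is approached as far as the arm can. A call with a gripper value outside its range is refused whole. "grip" is the closure in counts, from 0 (fully open) to 255 (shut), set as the call begins (left out, the last holds). The fingers move at their own pace and stop on an object; "newtons" is the grip in N (left out, the last holds). Time passes only in rows, so rows that repeat a pose let the fingers close. It gives the time, the measured TCP pose, the force and the opening at its end, in the units of the state.
- arm.get_state(): the state, without advancing time (a new reading comes with each control period).
- cams.grab_frame(name): name is "scene" or "top" or "wrist"; returns (picture, depth): 400x640x3 uint8, red, green, blue; 400x640 float32, m along the optical axis (not along the pixel's ray), 0 where there is no reading.
- cams.camera_params(name): a dict with "intrinsics" (3x3 intrinsics, pixels), "position" and "attitude" of the camera in the world. Camera axes: x right, y down, z forward; pixel columns grow to the right and rows downward; lengths in m; the calibration is good to about 2 mm. The wrist camera is an equidistant fisheye: a pixel r from the principal point sees the ray r / f radians off the axis. A picture is of the moment at which its call begins: read the wrist's pose just before it. camera_params takes no time and is no camera call; for the wrist camera it gives the pose at the moment of the call.
- job_done(): hands the job in, once; it reports no verdict.
Trained networks look in the newest picture that a camera, given by its name, has taken for a name from the list of things; names that differ only in an ending like _2 or _b are one class to them, and where a whole thing is asked for, a point or a joint stands for the part that bears it (a point fixed in the world has none). Each returns a list of dicts, best first, with "score" (0 to 1); they miss things now and then, are a little off and sometimes report something else, mostly with a low value. They report only what shows in the picture. A call takes as long as a camera call.
- finder.find_in(camera, query): "xyz" ([x, y, z] in m, in world coordinates, good to about 4 mm: the middle of the surface that is visible of it).
- finder.masks_of(camera, query): "mask" (400x640 bool, what is visible of it).
The state is a dict: "t": time; "q": joint angles; "qd": joint speeds; "joint_efforts": joint torques, N m; "eef_pos": TCP position; "ee_rot": TCP orientation; "force": force on the tool from outside, world axes, zero at the start; "moment": the same for the moment, N m; "width": finger opening in m.
Only numpy, scipy, OpenCV 4.12 (cv2) and the standard library are available. Lean on these libraries where they do the work, as an engineer would, in place of code of your own. Each camera call takes 0.05 s, during which the arm holds its last target. There are 200 camera calls.

## Working session

There is one attempt and no reset: what is moved stays moved. The work goes in short steps, Python scripts to look and compute and a tool call to move; the robot and the scene stay as the last step left them, time stands still between calls to the robot, and variables do not carry over. Pictures are saved under pics/ and viewed, about 8 in all and at most 12, crops included, and the job is handed in when it is done.

Besides the shell and the picture viewer there is one more tool, called as a command line: name --argument value ..., lists and objects as JSON in quotes. play_rows: Moves the arm, as the interface text tells. Its arguments: {"type":"object","properties":{"targets":{"type":"array","items":{"type":"array","items":{"type":"array","items":{"type":"number"}}}},"grip":{"type":"number"},"newtons":{"type":"number"}},"required":["targets"]}

```bash
ls; mkdir -p pics; python3 - <<'E'
from station import arm,cams,finder
import cv2,numpy as np
s=arm.get_state();print({k:np.round(v,3) for k,v in s.items()}, getattr(arm,'tcp_to_tips',None))
ims=[]
for c in ["scene","top"]:
    p,d=cams.grab_frame(c); ims.append(p); cv2.imwrite(f"pics/{c}0.png",p[:,:,::-1])
    pr=cams.camera_params(c);print(c,pr)
    for q in ["ball","pad_left","pad_right","rail_end","pivot","bin_left","bin_right","cup","clip"]:
        r=finder.find_in(c,q);print(q,[(np.round(x["xyz"],3),round(x["score"],2)) for x in r[:2]])
E
```

```text
pics
{'t': np.float64(0.0), 'q': array([-0.818,  0.359,  0.011, -0.   , -1.224, -0.288]), 'qd': array([ 0.   , -0.001, -0.   ,  0.   ,  0.   ,  0.   ]), 'joint_efforts': array([ 1.0000e-03, -5.8272e+01,  2.9307e+01,  6.9970e+00,  7.0000e-03,
       -0.0000e+00]), 'eef_pos': array([ 0.302, -0.603,  0.404]), 'ee_rot': array([ 3.14 , -0.   , -2.677]), 'force': array([-0.519,  0.252,  0.11 ]), 'moment': array([ 0.059, -0.061, -0.02 ]), 'width': np.float64(0.088)} 0.1781
scene {'intrinsics': array([[442.27610678,   0.        , 310.89603522],
       [  0.        , 442.27610678, 207.12551321],
       [  0.        ,   0.        ,   1.        ]]), 'position': array([-0.41627764,  0.63863528,  0.69727976]), 'attitude': array([-2.05164100e+00, -1.27976510e-03, -2.13401824e+00])}
ball [(array([ 0.477, -0.173,  0.139]), 0.44)]
pad_left [(array([ 0.571, -0.169,  0.102]), 0.82), (array([ 0.557, -0.141,  0.052]), 0.48)]
pad_right [(array([ 0.571, -0.164,  0.101]), 0.93)]
rail_end [(array([ 0.558, -0.139,  0.052]), 0.71)]
pivot [(array([ 0.55 , -0.143,  0.055]), 0.7), (array([ 0.572, -0.171,  0.099])
[... 278 characters left out ...]
689,   0.        , 327.77027515],
       [  0.        , 469.85795689, 200.67636349],
       [  0.        ,   0.        ,   1.        ]]), 'position': array([0.35494454, 0.04640395, 1.60064214]), 'attitude': array([-3.0338013 ,  0.00386414, -1.58599217])}
ball [(array([ 0.48 , -0.193,  0.144]), 0.52), (array([ 0.545, -0.188,  0.102]), 0.18)]
pad_left [(array([ 0.546, -0.186,  0.1  ]), 0.56)]
pad_right [(array([ 0.544, -0.188,  0.1  ]), 0.82)]
rail_end [(array([ 0.552, -0.178,  0.056]), 0.61)]
pivot [(array([ 0.549, -0.18 ,  0.054]), 0.74)]
bin_left [(array([ 0.547, -0.181,  0.059]), 0.7)]
bin_right [(array([ 0.546, -0.177,  0.055]), 0.83)]
cup [(array([ 0.491, -0.085,  0.002]), 0.46)]
clip []
```

```bash
python3 - <<'E'
import cv2
a=cv2.imread("pics/scene0.png");b=cv2.imread("pics/top0.png")
cv2.imwrite("pics/a1.png",cv2.resize(a[0:400,0:640],(800,500)))
cv2.imwrite("pics/b1.png",cv2.resize(b,(800,500)))
E
```

```text
(no output)
```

View pics/a1.png

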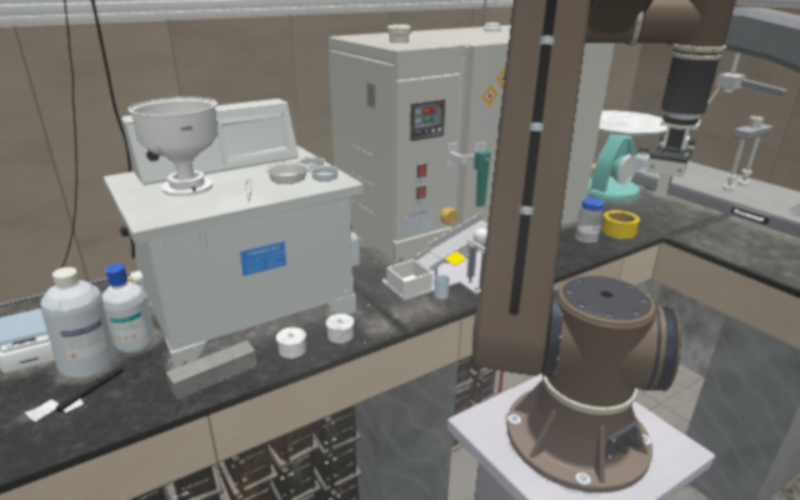

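View pics/b1.png

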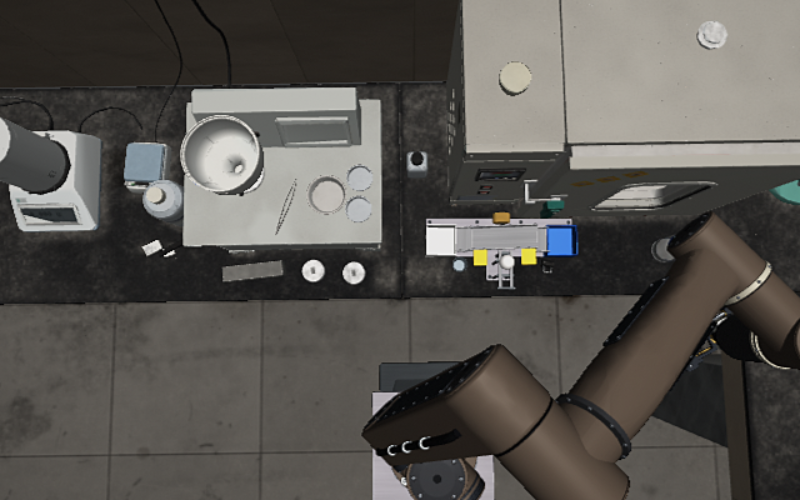

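Scene: the left pad is raised (yellow in scene at 455,258), ball beside the robot link. Top: white bin (440,240), pads (480,257)/(528,256), ball (507,262), blue bin (562,240), weight (501,217). An oven with a handle stands behind.

```bash
cat > h.py <<'E'
from station import arm,cams,finder
import cv2,numpy as np
from scipy.spatial.transform import Rotation as R
def cloud(c,d,pr=None):
    pr=pr or cams.camera_params(c);K=pr["intrinsics"]
    v,u=np.mgrid[:400,:640]
    P=np.stack([(u-K[0,2])/K[0,0]*d,(v-K[1,2])/K[1,1]*d,d],-1)
    return P@R.from_euler("xyz",pr["attitude"]).as_matrix().T+pr["position"]
def blobs(m,P,n=3,mn=15):
    k,l,st,ce=cv2.connectedComponentsWithStats(m.astype(np.uint8))
    for i in sorted(range(1,k),key=lambda i:-st[i,4])[:n]:
        if st[i,4]<mn: continue
        q=P[l==i]; print(st[i,4],np.round(ce[i],1),"med",np.round(np.median(q,0),4),"rng",np.round(np.percentile(q,3,0),3),np.round(np.percentile(q,97,0),3))
E
python3 - <<'E'
from h import *
p,d=cams.grab_frame("top");P=cloud("top",d);np.save("P0.npy",P)
h=cv2.cvtColor(p,cv2.COLOR_RGB2HSV);H,S,V=[h[...,i].astype(int) for i in range(3)]
box=(P[...,0]>.35)&(P[...,0]<.7)&(P[...,1]>-.45)&(P[...,1]<.05)&(P[...,2]>-.02)
print("yellow");blobs(box&(H>22)&(H<35)&(S>150),P)
print("blue");blobs(box&(H>100)&(H<125)&(S>150),P,1)
print("brass");blobs(box&(H>10)&(H<22)&(S>120),P,2)
print("high white");blobs(box&(S<40)&(V>200),P,4)
print("z>.135");blobs(box&(P[...,2]>.130),P,4)
# rim of oven
print("tall x min by y",[(y,np.round(np.min(P[...,0][(abs(P[...,1]-y)<.02)&(P[...,2]>.2)&(P[...,0]>.5)],initial=9),3)) for y in(-.45,-.35,-.3,-.25,-.2,-.15,-.1,0)])
m=finder.find_in("top","station");print([(x["xyz"],x["score"]) for x in m[:1]])
E
```

```text
yellow
150 [422.7 205.3] med [ 0.4966 -0.2509  0.1179] rng [ 0.478 -0.287  0.035] [ 0.516 -0.234  0.125]
132 [383.6 206. ] med [ 0.499  -0.1322  0.0819] rng [ 0.483 -0.148  0.001] [ 0.519 -0.116  0.091]
blue
624 [449.6 192.5] med [ 0.5472 -0.3636  0.0127] rng [ 0.506 -0.393  0.002] [ 0.585 -0.321  0.057]
brass
116 [400.8 173.9] med [ 0.5903 -0.1771  0.164 ] rng [ 0.58  -0.198  0.143] [ 0.602 -0.159  0.172]
38 [485.4 142.9] med [ 0.6143 -0.3403  0.47  ] rng [ 0.613 -0.359  0.445] [ 0.615 -0.319  0.486]
high white
479 [351.6 192.9] med [ 0.5517 -0.0304  0.0111] rng [ 0.513 -0.067  0.004] [0.587 0.006 0.057]
70 [406.  208.7] med [ 0.4825 -0.1916  0.1485] rng [ 0.47  -0.206  0.14 ] [ 0.496 -0.181  0.156]
44 [366.8 211.9] med [ 0.4872 -0.0833  0.0008] rng [ 0.477 -0.094 -0.005] [ 0.498 -0.073  0.007]
28 [421.2 154.5] med [ 0.6242 -0.2152  0.2966] rng [ 0.604 -0.226  0.292] [ 0.642 -0.212  0.301]
z>.135
10432 [450.2 129.8] med [ 0.6504 -0.2563  0.5263] rng [ 0.611 -0.436  0.17 ] [ 0.696 -0.058  0.549]
3621 [550.  219.9] med [ 0.4018 -0.4015  0.6674] rng [ 0.353 -0.447  0.602] [ 0.499 -0.312  0.708]
123 [400.4 174. ] med [ 0.5898 -0.1767  0.1637] rng [ 0.58  -0.198  0.143] [ 0.602 -0.158  0.172]
113 [404.8 209.2] med [ 0.4822 -0.1893  0.1465] rng [ 0.467 -0.206  0.136] [ 0.499 -0.173  0.156]
tall x min by y [(-0.45, np.float64(0.5)), (-0.35, np.float64(0.613)), (-0.3, np.float64(0.581)), (-0.25, np.float64(0.584)), (-0.2, np.float64(0.602)), (-0.15, np.float64(0.642)), (-0.1, np.float64(0.642)), (0, np.float64(1.008))]
[([0.5514, -0.1803, 0.0535], 0.95)]
```

Right pad is raised (z 0.118 vs 0.082), so the gate must be rocked to the right. Station origin ≈ (0.549, -0.194), yaw ≈ -0.015. I'll press with the left finger of the open gripper so the body stays clear of ball and weight.

play_rows --targets '[[[-0.06,0.035,0,5.5],[-0.12,0.07,0,11],[-0.18,0.105,0,16.5],[-0.24,0.14,0,22],[-0.303,0.174,0,27.5]]]' --grip 0

```text
t: 1.72
eef_pos: [0.4753, -0.3407, 0.4051]
ee_rot: [-3.141, 0.001, 3.123]
force: [1.8, -0.4, 0.9]
width: 0.088
```

play_rows --targets '[[[0,0,0.02,0],[0,0,0.04,0],[0,0,0.055,0],[0,0,0.055,0]]]'

```text
t: 2.22
eef_pos: [0.4742, -0.3425, 0.3486]
ee_rot: [3.141, -0.002, 3.126]
force: [-0.0, 0.7, 0.0]
width: 0.0878
```

```bash
python3 - <<'E'
from h import *
s=arm.get_state();print({k:np.round(s[k],4) for k in("t","eef_pos","ee_rot","force","width")})
ims=[]
for c in("scene","wrist"):
    p,d=cams.grab_frame(c);ims.append(p)
    if c=="scene":p=cv2.resize(p[150:260,300:460],(640,440))
    cv2.imwrite(f"pics/{c}2.png",p[:,:,::-1])
a=cv2.imread("pics/scene2.png");b=cv2.imread("pics/wrist2.png")
b=cv2.resize(b,(480,300));a=cv2.resize(a,(436,300))
cv2.imwrite("pics/c2.png",np.vstack([np.pad(a,((0,0),(0,44),(0,0))),b]))
E
```

```text
{'t': np.float64(2.225), 'eef_pos': array([ 0.4742, -0.3425,  0.3486]), 'ee_rot': array([ 3.1409e+00, -2.1000e-03,  3.1261e+00]), 'force': array([-0.0086,  0.7224,  0.034 ]), 'width': np.float64(0.0878)}
```

View pics/c2.png

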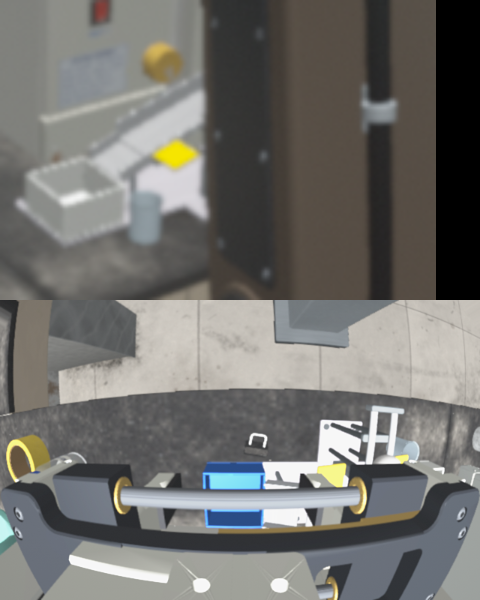

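The wrist view shows the raised right pad (330,475) just by the right-hand finger; the clip (258,440) and bin are clear. Correct the last 20/30 mm and press.

play_rows --targets '[[[-0.01,0.015,0,0],[-0.02,0.03,0,0],[-0.02,0.03,0.015,0],[-0.02,0.03,0.03,0],[-0.02,0.03,0.038,0]]]'

```text
t: 2.95
eef_pos: [0.4945, -0.3126, 0.3099]
ee_rot: [3.141, -0.002, 3.126]
force: [-0.7, 0.6, -0.2]
width: 0.0877
```

play_rows --targets '[[[0,0,0.008,0],[0,0,0.016,0],[0,0,0.024,0],[0,0,0.032,0],[0,0,0.04,0]]]'

```text
t: 3.58
eef_pos: [0.4949, -0.3128, 0.2711]
ee_rot: [3.141, 0.0, 3.126]
force: [-0.3, -0.2, -0.7]
width: 0.0877
```

```bash
cat > chk.py <<'E'
from h import *
import sys
s=arm.get_state();print({k:np.round(s[k],4) for k in("t","eef_pos","force","width")})
p,d=cams.grab_frame("top");P=cloud("top",d);cv2.imwrite("pics/t%s.png"%sys.argv[1],cv2.resize(p[120:260,280:500],(660,420))[:,:,::-1])
h=cv2.cvtColor(p,cv2.COLOR_RGB2HSV);H,S,V=[h[...,i].astype(int) for i in range(3)]
box=(P[...,0]>.35)&(P[...,0]<.7)&(P[...,1]>-.45)&(P[...,1]<.05)&(P[...,2]>-.02)
print("yellow");blobs(box&(H>22)&(H<35)&(S>150),P)
print("brass");blobs(box&(H>10)&(H<22)&(S>120)&(P[...,2]<.25),P,1)
print("white");blobs(box&(S<40)&(V>200)&(P[...,2]<.2),P,3)
E
python3 chk.py 3
```

```text
{'t': np.float64(3.575), 'eef_pos': array([ 0.4949, -0.3128,  0.2711]), 'force': array([-0.2543, -0.242 , -0.7101]), 'width': np.float64(0.0877)}
yellow
brass
white
476 [351.5 192.9] med [ 0.552  -0.0301  0.0111] rng [ 0.513 -0.067  0.003] [0.587 0.005 0.057]
35 [367.1 211.9] med [ 0.4871 -0.0834  0.0016] rng [ 0.477 -0.094 -0.004] [ 0.498 -0.073  0.008]
24 [352.5 179. ] med [ 0.5935 -0.0332  0.0546] rng [ 0.593 -0.07   0.05 ] [0.594 0.003 0.062]
```

play_rows --targets '[[[0,0,-0.02,0],[0,0,-0.04,0],[0.02,0,-0.07,0],[0.06,0,-0.1,0],[0.1,0,-0.12,0]]]'

```text
t: 4.25
eef_pos: [0.3942, -0.3112, 0.3928]
ee_rot: [-3.141, 0.001, 3.127]
force: [0.7, 0.2, 0.1]
width: 0.0875
```

play_rows --targets '[[[0,0,0,0],[0,0,0,0]]]' --grip 255 --newtons 10

```text
t: 4.5
eef_pos: [0.395, -0.3112, 0.3918]
ee_rot: [-3.141, 0.001, 3.126]
force: [-0.6, 0.1, 0.2]
width: 0.073
```

```bash
python3 chk.py 4
```

```text
{'t': np.float64(4.5), 'eef_pos': array([ 0.395 , -0.3112,  0.3918]), 'force': array([-0.601 ,  0.1067,  0.2483]), 'width': np.float64(0.073)}
yellow
brass
117 [410.3 174. ] med [ 0.5891 -0.206   0.1644] rng [ 0.579 -0.229  0.144] [ 0.601 -0.189  0.173]
white
474 [351.5 192.9] med [ 0.5521 -0.0302  0.0105] rng [ 0.513 -0.067  0.003] [0.587 0.005 0.055]
24 [352.5 179. ] med [ 0.5937 -0.0336  0.0542] rng [ 0.593 -0.069  0.05 ] [0.594 0.003 0.059]
22 [367.1 211.9] med [ 0.487  -0.0851  0.0016] rng [ 0.477 -0.094 -0.003] [ 0.498 -0.073  0.009]
```

View pics/t4.png

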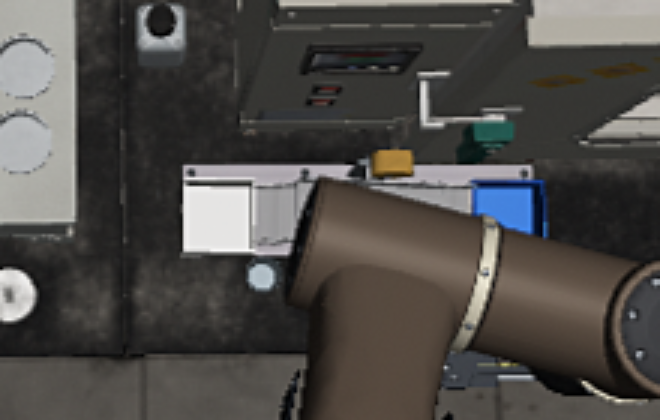

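The brass weight moved from y −0.177 to −0.206: the gate has rocked over to the right. Ball is hidden by the arm in this view (409,165 = weight). Move in front of the ball.

play_rows --targets '[[[0,0.04,0,0],[0,0.08,0,0],[-0.01,0.119,0,0],[-0.02,0.119,0,0],[-0.02,0.119,0.02,0]]]'

```text
t: 5.18
eef_pos: [0.4188, -0.1922, 0.3719]
ee_rot: [-3.141, 0.002, 3.129]
force: [-0.3, -0.4, -1.4]
width: 0.0192
```

```bash
python3 - <<'E'
from h import *
s=arm.get_state();print({k:np.round(s[k],4) for k in("t","eef_pos","ee_rot","force","width")})
pr=cams.camera_params("wrist");p,d=cams.grab_frame("wrist");cv2.imwrite("pics/w5.png",p[:,:,::-1])
print(pr)
for q in("ball","pad_right","pad_left"):print(q,[(np.round(x["xyz"],4),round(x["score"],2)) for x in finder.find_in("wrist",q)[:2]])
E
```

```text
{'t': np.float64(5.175), 'eef_pos': array([ 0.4188, -0.1922,  0.3719]), 'ee_rot': array([-3.1410e+00,  1.7000e-03,  3.1286e+00]), 'force': array([-0.2691, -0.3639, -1.3696]), 'width': np.float64(0.0192)}
{'intrinsics': array([[309.70691629,   0.        , 319.90037538],
       [  0.        , 309.70691629, 201.7500134 ],
       [  0.        ,   0.        ,   1.        ]]), 'position': array([ 0.35261968, -0.19076982,  0.35271392]), 'attitude': array([2.88897646e+00, 3.74333915e-04, 1.55751630e+00])}
ball [(array([ 0.4718, -0.1929,  0.1503]), 0.6)]
pad_right []
pad_left []
```

View pics/w5.png

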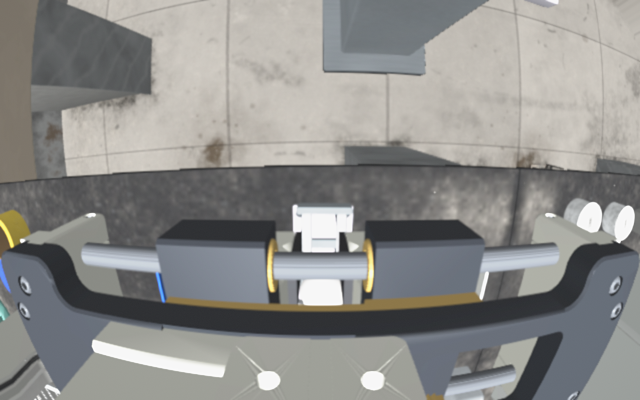

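The wrist view shows rails centred (322,215) and the ball between the fingers (320,290), y −0.193: aligned. Lower to ball mid height.

play_rows --targets '[[[0,0,0.018,0],[0,0,0.036,0],[0,0,0.054,0],[0,0,0.064,0],[0,0,0.064,0]]]'

```text
t: 6.0
eef_pos: [0.4168, -0.1928, 0.3075]
ee_rot: [-3.141, -0.001, 3.126]
force: [-0.2, -0.2, 0.0]
width: 0.0005
```

play_rows --targets '[[[-0.008,0,0,0],[-0.016,0,0,0],[-0.024,0,0,0],[-0.024,0,0,0]]]'

```text
t: 6.5
eef_pos: [0.4415, -0.1929, 0.3077]
ee_rot: [-3.141, 0.0, 3.127]
force: [0.0, 0.0, 0.3]
width: 0.0002
```

```bash
python3 - <<'E'
from h import *
s=arm.get_state();print({k:np.round(s[k],4) for k in("t","eef_pos","ee_rot","force","width")})
p,d=cams.grab_frame("wrist")
for q in("ball",):print(q,[(np.round(x["xyz"],4),round(x["score"],2)) for x in finder.find_in("wrist",q)[:2]])
E
```

```text
{'t': np.float64(6.5), 'eef_pos': array([ 0.4415, -0.1929,  0.3077]), 'ee_rot': array([-3.1415e+00,  1.0000e-04,  3.1266e+00]), 'force': array([0.0388, 0.0099, 0.2525]), 'width': np.float64(0.0002)}
ball []
```

play_rows --targets '[[[-0.008,0,0,0],[-0.017,0,0,0],[-0.026,0,0,0],[-0.035,0,0,0],[-0.033,0,0,0]]]'

```text
t: 7.22
eef_pos: [0.474, -0.1934, 0.3075]
ee_rot: [-3.142, -0.001, 3.127]
force: [-0.2, 0.1, 0.2]
width: 0.0004
```

play_rows --targets '[[[0.02,0,0,0],[0.04,0,-0.02,0],[0.05,0,-0.06,0],[0.05,0,-0.1,0],[0.05,-0.05,-0.12,0]]]'

```text
t: 7.85
eef_pos: [0.424, -0.2417, 0.4309]
ee_rot: [-3.141, 0.005, 3.131]
force: [1.6, -0.5, 0.7]
width: 0.0005
```

```bash
python3 chk.py 6
```

```text
{'t': np.float64(7.85), 'eef_pos': array([ 0.424 , -0.2417,  0.4309]), 'force': array([ 1.6128, -0.4885,  0.6516]), 'width': np.float64(0.0005)}
yellow
brass
117 [410.3 174. ] med [ 0.5897 -0.2058  0.165 ] rng [ 0.579 -0.228  0.144] [ 0.602 -0.188  0.173]
white
55 [342.1 189.2] med [0.5673 0.001  0.0131] rng [ 0.523 -0.01   0.006] [0.591 0.006 0.058]
24 [352.5 179. ] med [ 0.5938 -0.0338  0.0523] rng [ 0.593 -0.07   0.048] [0.595 0.002 0.059]
```

View pics/t6.png

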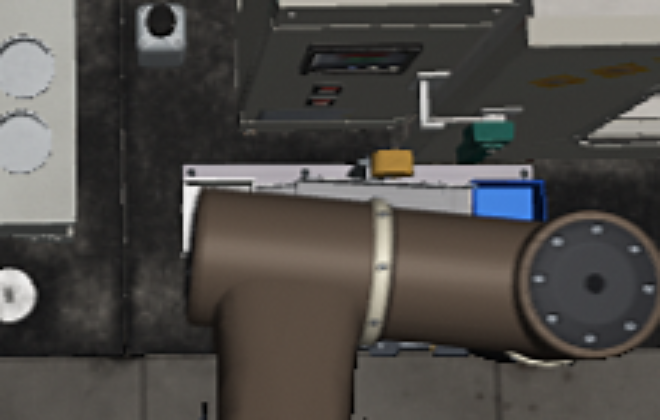

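Gate still over (weight 392,163), but the arm hides the ball; move aside the way it came.

play_rows --targets '[[[0.01,-0.06,-0.01,0],[0.03,-0.12,-0.01,0],[0.05,-0.18,-0.01,0],[0.07,-0.24,-0.01,0],[0.09,-0.3,-0.01,0]]]'

```text
t: 8.52
eef_pos: [0.3288, -0.5407, 0.4375]
ee_rot: [-3.141, 0.0, 3.126]
force: [1.5, -0.0, 1.2]
width: 0.0002
```

play_rows --targets '[[[0.01,-0.05,0,0],[0.02,-0.1,0,0],[0.02,-0.1,0,0],[0.02,-0.1,0,0]]]'

```text
t: 9.02
eef_pos: [0.3079, -0.6385, 0.4368]
ee_rot: [3.141, -0.001, 3.126]
force: [-0.5, 0.4, 0.9]
width: 0.0005
```

```bash
python3 chk.py 7
```

```text
{'t': np.float64(9.025), 'eef_pos': array([ 0.3079, -0.6385,  0.4368]), 'force': array([-0.4827,  0.445 ,  0.8634]), 'width': np.float64(0.0005)}
yellow
128 [385.4 204.9] med [ 0.4988 -0.1345  0.1173] rng [ 0.483 -0.148  0.003] [ 0.518 -0.118  0.125]
128 [421.3 206.1] med [ 0.4971 -0.2541  0.0822] rng [ 0.478 -0.272  0.001] [ 0.517 -0.238  0.089]
brass
117 [410.3 174. ] med [ 0.5891 -0.2065  0.1646] rng [ 0.579 -0.229  0.147] [ 0.602 -0.189  0.174]
white
478 [351.6 192.9] med [ 0.5523 -0.0303  0.0107] rng [ 0.513 -0.067  0.004] [0.587 0.005 0.055]
68 [406.  202.1] med [ 0.5039 -0.1928  0.1478] rng [ 0.492 -0.206  0.142] [ 0.517 -0.181  0.156]
42 [366.8 211.9] med [ 0.4872 -0.0829  0.0007] rng [ 0.477 -0.094 -0.008] [ 0.498 -0.073  0.008]
```

View pics/t7.png

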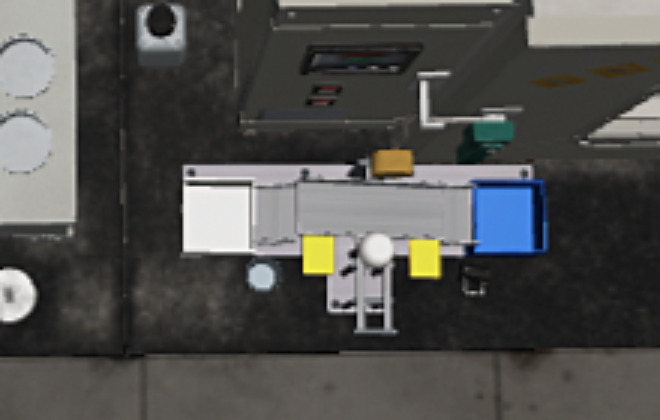

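Gate is at the other end (pad_left up 0.117, pad_right 0.082), but the ball (377,250) stopped on the rails at x≈0.504, about 7 mm short of the end. I'll go back and push on a bit further.

play_rows --targets '[[[-0.02,0.06,0,0],[-0.04,0.118,0,0],[-0.06,0.176,0,0],[-0.07,0.234,0,0],[-0.08,0.292,0,0]]]'

```text
t: 9.7
eef_pos: [0.3924, -0.3445, 0.4384]
ee_rot: [-3.141, 0.002, 3.128]
force: [1.3, 0.5, -0.3]
width: -0.0
```

play_rows --targets '[[[-0.02,0.055,0,0],[-0.035,0.11,0,0],[-0.043,0.1555,0,0],[-0.043,0.1555,0.04,0],[-0.043,0.1555,0.08,0]]]'

```text
t: 10.32
eef_pos: [0.4375, -0.1907, 0.358]
ee_rot: [3.141, 0.004, 3.13]
force: [0.2, -0.0, -0.1]
width: 0.0006
```

play_rows --targets '[[[0,0,0.025,0],[0,0,0.045,0],[0,0,0.048,0],[0,0,0.048,0]]]'

```text
t: 10.82
eef_pos: [0.4379, -0.1922, 0.3106]
ee_rot: [-3.141, 0.001, 3.128]
force: [-0.4, 0.2, 0.8]
width: 0.0008
```

play_rows --targets '[[[-0.01,0,0.003,0],[-0.02,0,0.003,0],[-0.026,0,0.003,0],[-0.026,0,0.003,0]]]'

```text
t: 11.32
eef_pos: [0.4643, -0.193, 0.3065]
ee_rot: [-3.142, -0.0, 3.126]
force: [-0.2, 0.4, -0.3]
width: 0.0008
```

play_rows --targets '[[[-0.009,0,0,0],[-0.019,0,0,0],[-0.029,0,0,0],[-0.022,0,0,0],[0,0,0,0]]]'

```text
t: 11.95
eef_pos: [0.464, -0.1929, 0.3063]
ee_rot: [-3.142, -0.0, 3.127]
force: [0.0, -0.1, 0.2]
width: 0.0007
```

play_rows --targets '[[[0.02,0,-0.02,0],[0.03,0,-0.06,0],[0.04,0,-0.1,0],[0.05,-0.05,-0.12,0],[0.07,-0.11,-0.12,0]]]'

```text
t: 12.58
eef_pos: [0.3924, -0.3018, 0.4291]
ee_rot: [-3.14, 0.005, 3.13]
force: [1.7, -0.3, -0.2]
width: 0.0004
```

play_rows --targets '[[[0.01,-0.06,0,0],[0.03,-0.12,0,0],[0.05,-0.18,0,0],[0.05,-0.24,0,0],[0.05,-0.3,0,0]]]'

```text
t: 13.2
eef_pos: [0.3368, -0.6023, 0.4268]
ee_rot: [-3.141, 0.001, 3.126]
force: [1.2, 0.4, 0.1]
width: 0.0006
```

```bash
python3 chk.py 8
```

```text
{'t': np.float64(13.2), 'eef_pos': array([ 0.3368, -0.6023,  0.4268]), 'force': array([1.1929, 0.3844, 0.0618]), 'width': np.float64(0.0006)}
yellow
128 [385.4 204.9] med [ 0.4989 -0.1343  0.1173] rng [ 0.483 -0.148  0.002] [ 0.518 -0.118  0.126]
128 [421.3 206.1] med [ 0.4967 -0.2541  0.0834] rng [ 0.478 -0.272  0.002] [ 0.517 -0.238  0.091]
brass
117 [410.3 174. ] med [ 0.5894 -0.206   0.1657] rng [ 0.579 -0.228  0.146] [ 0.601 -0.189  0.173]
white
477 [351.6 192.9] med [ 0.5523 -0.0302  0.011 ] rng [ 0.513 -0.067  0.003] [0.587 0.005 0.055]
59 [453.5 190. ] med [ 0.5523 -0.3697  0.0454] rng [ 0.54  -0.383  0.036] [ 0.566 -0.358  0.052]
43 [366.8 211.9] med [ 0.4873 -0.0832  0.0009] rng [ 0.477 -0.094 -0.006] [ 0.5   -0.073  0.005]
```

View pics/t8.png

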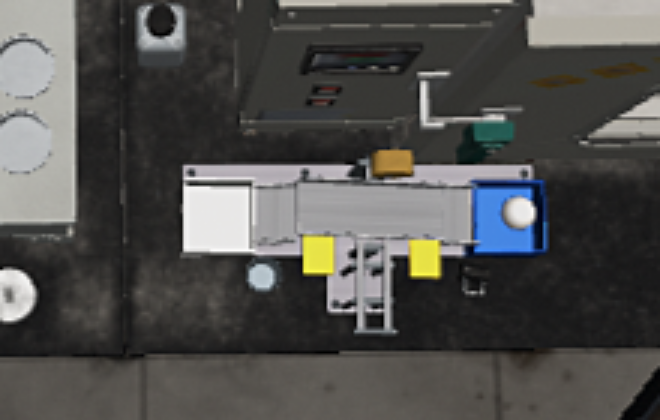

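The ball is in the blue bin (519,212) and the gate is still over. I'll wait a little for it to come to rest, then confirm and hand in.

play_rows --targets '[[[0,0,0,0],[0,0,0,0],[0,0,0,0],[0,0,0,0],[0,0,0,0]]]'

```text
t: 13.88
eef_pos: [0.338, -0.5998, 0.4273]
ee_rot: [-3.141, 0.001, 3.127]
force: [0.0, 0.5, -0.0]
width: 0.0007
```

play_rows --targets '[[[0,0,0,0],[0,0,0,0],[0,0,0,0],[0,0,0,0],[0,0,0,0]]]'

```text
t: 14.5
eef_pos: [0.3377, -0.6004, 0.4266]
ee_rot: [3.142, -0.0, 3.126]
force: [0.5, -0.6, 0.7]
width: 0.0005
```

play_rows --targets '[[[0,0,0,0],[0,0,0,0],[0,0,0,0],[0,0,0,0],[0,0,0,0]]]'

```text
t: 15.12
eef_pos: [0.3377, -0.6004, 0.4266]
ee_rot: [3.142, -0.0, 3.126]
force: [0.5, 0.1, -0.7]
width: 0.0004
```

```bash
python3 chk.py 9|tail -3; python3 chk.py 10|tail -3;
```

```text
480 [351.6 192.9] med [ 0.5522 -0.0303  0.0111] rng [ 0.513 -0.067  0.004] [0.587 0.005 0.056]
59 [453.5 190. ] med [ 0.5528 -0.3706  0.0448] rng [ 0.54  -0.381  0.038] [ 0.566 -0.358  0.052]
43 [366.8 211.8] med [ 4.873e-01 -8.320e-02  2.000e-04] rng [ 0.477 -0.094 -0.004] [ 0.5   -0.073  0.006]
479 [351.6 192.9] med [ 0.552  -0.0303  0.0108] rng [ 0.513 -0.067  0.004] [0.587 0.005 0.057]
59 [453.5 190. ] med [ 0.5524 -0.3703  0.0455] rng [ 0.54  -0.382  0.039] [ 0.566 -0.359  0.051]
43 [366.8 211.9] med [ 0.4872 -0.0832  0.0007] rng [ 0.477 -0.094 -0.004] [ 0.498 -0.073  0.007]
```

```bash
python3 -c "
from station import job_done;print(job_done())"
```

```text
the job is handed in; nothing more can be done
None
```

The ball is in the right (blue) bin and the gate rests tipped to the right. I handed the job in at about 15 s of robot time.

- **Gate:** It started with its right side up. I pressed the right pad with one finger of the open gripper, and it rocked over and stayed there. At the last check the left pad was at z = 0.117 and the right pad at 0.083. The brass weight had moved from y = −0.177 to −0.206.
- **Ball:** I pushed it along the rails with the closed fingertips. The first push stopped about 7 mm short of the rail ends with the ball still on them. A second push sent it onto the gate, and it ran down into the bin by itself.
- **Last checks:** The ball's position in the bin was unchanged between pictures about 2 s apart, at roughly (0.552, −0.370). The cup and clip looked unmoved, and the robot was clear of everything. I did not measure the tins or the prism afterwards, but the arm never went near them.

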